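Strip a seized desk fan: left-hand spinner off, blade off

ROBOT

A 6-joint arm with a two-finger parallel gripper is mounted at the origin on a cart in front of the work surface, level with it; the furniture and walls round the work are solid. World frame = base frame: x ahead of the robot, y to its left, z up, the work surface at z = 0. Lengths are in m, angles in rad, forces in N, time in s.
With the tool pointing down it reaches from about 0.35 to 0.975 m from the base axis. Payload 4.9 kg.
Tool frame: the origin (TCP) lies midway between the tips of the shut fingers; the grasp point (between the pads) lies 19 mm behind it; z points along the fingers, y is the line along which they close (so a half turn about z gives the same grasp; the last joint's range is limited). The gripper opens to 85 mm and grips with 20 to 120 N. Pads are 22 mm wide; open, the fingers measure 114 mm over their backs; the gripper's body (76 mm by 85 mm) begins 54 mm behind the grasp point. The pads swing forward as they close: fully open they stand 13 mm farther back than shut.
Start: joints at [-1.427, 0.053, 1.613, -0, 1.476, -0.119], TCP at [0.162, -0.604, 0.231] pointing down, gripper open.
Joint ranges: [-3.01, 3.01], [-1.01, 2.22], [0.06, 2.58], [-1.02, 4.17], [0.09, 2.62], [-3.14, 3.14]. Speed limits (rad/s): [2.57, 2.57, 3.14, 3.14, 3.14, 3.14].

INTERFACE

Orientations are given as a unit quaternion [w, x, y, z].
In Python, from cell import r, imaging gives the robot as it stands. The module is installed in compiled form; this text tells all that it offers.
- The arm moves only by the tool apply_moves, never from a script. Its argument "moves" is a list of rows, each an object with "hand": the opening, from 0 (shut) to 1 (fully open); "slide": the shift along the tool's x, y, z each as a share of 0.5 m, from -1 to 1, a list of three; "rot": the turn, a rotation vector about the tool's x, y, z each as a share of 2 pi rad, from -1 to 1, a list of three. A call has 1 to 8 rows; each row is the pose to reach, as a shift and turn from the pose commanded when the call began, along the tool's axes at that moment, turning the shorter way round; what a row does not reach only later rows make up. A row lasts 1/12 s, in which the tool goes at most 41.7 mm and 7.16 degrees, less where a joint would pass 70% of its speed; a pose out of reach is approached as far as the arm can. A call with a number of a shift or a turn outside -1 to 1 is refused whole. A call with a gripper value outside its range is refused whole. The fingers move at their own pace and stop on an object; "grip_force" is the grip in N (left out, the last holds). Time passes only in rows, so rows that repeat a pose let the fingers close. It gives the time, the measured TCP pose, the force, the opening and the grip force at its end, in the units of the state.
- r.get_state(): the state, without advancing time (a new reading comes with each control period).
- imaging.get_image(name): name is "side" or "top" or "wrist"; returns a dict with "pixels" (420x560x3 uint8, blue, green, red), "depth" (420x560 float32, m along the optical axis (not along the pixel's ray), 0 where there is no reading), "vertical_fov" (degrees; the focal length in pixels is half the picture's height over the tangent of half this angle, whatever the lens; pixels are square), "cx", "cy" (the principal point, pixels), "R" (3x3) and "t" (3): a world point X has camera coordinates R X + t; the wrist camera has in their place "T_tool_cam" (4x4, takes a point from camera to tool coordinates, whose origin is the TCP and whose axes are the flange's). Camera axes: x right, y down, z forward; pixel columns grow to the right and rows downward; lengths in m; the calibration is good to about 2 mm. A picture is of the moment at which its call begins: read the wrist's pose just before it.
- r.close_job(): hands the job in; it is judged then, once.
The state is a dict: "time": time; "joints": joint angles; "joint_velocities": joint speeds; "joint_efforts": joint torques, N m; "position": TCP position; "eef_rot": TCP orientation; "contact_force": force on the tool from outside, world axes, zero at the start; "ft_torque": the same for the moment, N m; "finger_gap": finger opening in m; "gripper_force": force on a finger pad.
Only numpy, scipy, OpenCV 4.12 (cv2) and the standard library are available. Lean on these libraries where they do the work, as an engineer would, in place of code of your own. Each camera call takes 0.05 s, during which the arm holds its last target. There are 200 camera calls.

TASK

The desk fan has a seized motor and its blade has to come off: unscrew the black spinner from the shaft (it has a left-hand thread, so it loosens clockwise seen from above), and stand it near the middle of the round steel parts dish. Then lift the blade off the shaft and lay it flat on the blue soldering mat, the same way up as it came off, clear of the dish, the bottle and the circuit board. Set both parts down rather than dropping them, and leave the other things on the desk where they are.

Things in the scene. Friction and masses are not known exactly. Their poses are not given: they have to be found in the camera images.
- spinner_mid (a point): Centre of the spinner, a black domed fluted round hand nut, 38 mm in diameter, 28 mm tall, white arrow on top, 30 g; the point is on its axis, 14 mm above its underside; z along its axis, up. It sits on the flat top of the blade's hub (50 mm wide); the fingers can go down its sides to there. It turns lightly and stays as left between grasps.
- shaft_tip (a point): End of the fan's vertical threaded shaft (20 mm wide, white), 191 mm over the desk, 21 mm above the spinner's underside when screwed on. Left-hand thread: clockwise from above raises the spinner 16 mm per turn after up to 0.1 turn of play; after about 0.6 turn (9 mm risen) the thread lets go and it lifts straight off, surely at 0.65 to 0.95 turn. Anticlockwise it jams within 0.1 turn.
- blade_hub (a point): Middle of the hub of the blue-grey plastic fan blade (five vanes, 134 mm in diameter), on its axis, 21 mm above its underside (its lowest part); z along its axis, up. The hub is a tube 50 mm wide and 42 mm tall with a plain 25 mm bore; the vanes take its lowest 18 mm, the upper 24 mm is free to grip. Held on the shaft only by the spinner; it lifts straight off. About 90 g.
- fan: White desk fan, head tipped to face the ceiling, front guard off, does not move. Origin: centre of its round foot (150 mm wide) on the desk, on the axis of the vertical shaft. Rear wire guard: ring 190 mm wide, its rim 139 mm high. The blade's hub takes heights 128 to 170 mm, the spinner, screwed on, 170 to 198 mm.
- dish: Round open stainless parts dish, 110 mm outer diameter at the rim, 25 mm high, flat floor 11 mm above its underside and 94 mm wide; magnetic foot, does not move. Origin: centre of its underside, on the blue mat.
- solder_mat: Flat blue soldering mat, 310 mm along its x by 483 mm along its y, 3 mm thick (top at z = 3.3 mm), fixed; origin at its centre. A keyboard stands along its far edge. The thin cables and tiny boards that lie flat on its far half belong to the mat and are no obstacle.
- spray_can: Bystander: white, blue and pink spray can, 52 mm in diameter, 195 mm tall, standing on the desk beside the fan; origin at the centre of its underside.
- ipa_bottle: Bystander: white solvent bottle with red cap, 43 mm in diameter, 125 mm tall, standing on the mat; origin at the centre of its underside.
- board_2: Bystander: small blue circuit board, 40 x 56 x 4 mm, lying on the mat; origin at the centre of its underside.
- screwdriver_1: Bystander: orange precision screwdriver, 15 x 146 x 14 mm (long along its y), lying on the desk at the right; origin at its middle.
There are look-alikes about, which are no part of the job. What is shaped like the part that bears blade_hub but green is not meant.

How it is judged:
By the outcome, as a careful person would: the job done as asked, in the order asked, and still so for the second after the job is handed in, with the robot touching nothing.
It also fails if it takes over 72 s, if anything falls off the work surface, if the arm or the gripper's body presses on something with over 40 N, if the wrist force passes 120 N, or if a joint passes its speed limit or range.

## Working session

There is one attempt and no reset: what is moved stays moved. The work goes in short steps, Python scripts to look and compute and a tool call to move; the robot and the scene stay as the last step left them, time stands still between calls to the robot, and variables do not carry over. Pictures are saved under pics/ and viewed, at most 10 in all, crops included, and the job is handed in when it is done.

Besides the shell and the picture viewer there is one more tool, called as name(argument=value, ...), one argument or row to a line, values as JSON. apply_moves: Moves the arm, as the interface text tells. Its arguments: {"type":"object","properties":{"moves":{"type":"array","items":{"type":"object","properties":{"hand":{"type":"number"},"slide":{"type":"array","items":{"type":"number"}},"rot":{"type":"array","items":{"type":"number"}}}}},"grip_force":{"type":"number"}},"required":["moves"]}

```bash
mkdir -p pics
cat > h.py <<'E'
import numpy as np, cv2
from cell import r, imaging
from scipy.spatial.transform import Rotation as Ro
def f(d): return d["pixels"].shape[0]/2/np.tan(np.radians(d["vertical_fov"])/2)
def state():
    s=r.get_state(); q=s["eef_rot"]
    return s,Ro.from_quat([q[1],q[2],q[3],q[0]]).as_matrix(),np.array(s["position"])
def get(n):
    s,R,p=state(); d=imaging.get_image(n)
    if n=="wrist":
        T=np.array(d["T_tool_cam"]); d["C"]=R@T[:3,:3]; d["o"]=R@T[:3,3]+p
    else:
        d["C"]=np.array(d["R"]).T; d["o"]=-d["C"]@np.array(d["t"])
    return d
def ray(d,u,v): return d["C"]@np.array([(u-d["cx"])/f(d),(v-d["cy"])/f(d),1])
def onplane(d,u,v,z):
    k=ray(d,u,v); return d["o"]+k*(z-d["o"][2])/k[2]
def cloud(d):
    v,u=np.mgrid[:420,:560]; z=d["depth"]
    P=np.stack([(u-d["cx"])/f(d)*z,(v-d["cy"])/f(d)*z,z],-1)
    return P@d["C"].T+d["o"]
E
python3 - <<'E'
from h import *
for n in("top","side"):
    d=get(n); cv2.imwrite(f"pics/{n}0.png",d["pixels"]); np.save(n+"0.npy",d,allow_pickle=True); print(n,d["o"],f(d))
print(state())
E
```

```text
top [ 0.29512364 -0.08339743  1.43230514] 486.9335163857073
side [ 0.17890748 -1.04583419  0.94798975] 450.02950056424305
({'time': 0.1, 'joints': array([-1.42701395e+00,  5.33132032e-02,  1.61413947e+00,  1.47681070e-05,
        1.47599779e+00, -1.19001557e-01]), 'joint_velocities': array([ 0.00193384, -0.00242225, -0.00338245, -0.00033762, -0.00233684,
        0.00138879]), 'joint_efforts': array([ 6.13056818e-04, -3.94905245e+01, -3.71362996e+01, -7.09101096e-05,
        3.89428809e-03, -9.63986224e-06]), 'position': array([ 0.16227956, -0.6029899 ,  0.23018238]), 'eef_rot': array([-9.28924802e-04,  9.91380151e-01,  1.31013483e-01, -4.15953774e-06]), 'contact_force': array([-0.0958229 ,  0.0391024 , -0.33834803]), 'ft_torque': array([-0.00047668, -0.04518298,  0.0178593 ]), 'gripper_force': 0.0, 'finger_gap': 0.08538688469488996}, array([[ 9.65670935e-01,  2.59768325e-01, -2.51650713e-04],
       [ 2.59768340e-01, -9.65669209e-01,  1.84074531e-03],
       [ 2.35155981e-04, -1.84292513e-03, -9.99998274e-01]]), array([ 0.16227956, -0.6029899 ,  0.23018238]))
```

View pics/top0.png

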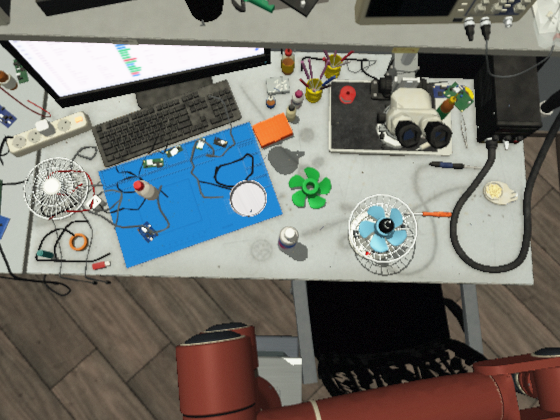

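View pics/side0.png

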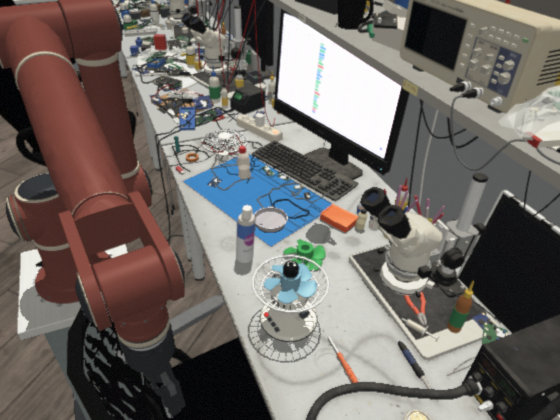

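The top view shows the fan with its black spinner at about (386,227), the spray can (289,237), the dish (248,198), the bottle (145,188) and the small board (149,232). The green decoy is at (311,187). The side view agrees, with the spinner at about (291,269). Next I'll measure these.

Run:
```python
from h import *
t=np.load("top0.npy",allow_pickle=True).item(); s=np.load("side0.npy",allow_pickle=True).item()
def blobs(d,m,box,amin,z,n):
    x0,y0,x1,y1=box; M=np.zeros_like(m,np.uint8); M[y0:y1,x0:x1]=m[y0:y1,x0:x1]
    k,l,st,c=cv2.connectedComponentsWithStats(M.astype(np.uint8)); P=cloud(d)
    for i in range(1,k):
        if st[i,4]>=amin: print(n,c[i].round(1),st[i],onplane(d,*c[i],z).round(4),"depthmed",np.median(P[l==i],0).round(4))
p=t["pixels"].astype(int); hsv=cv2.cvtColor(t["pixels"],cv2.COLOR_BGR2HSV)
blobs(t,p.max(2)<60,(370,210,402,245),15,.19,"spin top")
lb=(hsv[...,0]>90)&(hsv[...,0]<110)&(hsv[...,1]>60)&(hsv[...,2]>110)
blobs(t,lb,(345,190,425,270),80,.146,"blade")
ps=s["pixels"].astype(int)
blobs(s,ps.max(2)<60,(278,255,305,285),15,.185,"spin side")
P=cloud(t)
mat=(hsv[...,0]>95)&(hsv[...,0]<115)&(hsv[...,1]>150)
M=np.zeros((420,560),np.uint8);M[120:270,95:285]=mat[120:270,95:285]
c=np.vstack([x for x in cv2.findContours(M,0,1)[0] if cv2.contourArea(x)>100]); b=cv2.boxPoints(cv2.minAreaRect(c))
print("mat",[onplane(t,*q,.003)[:2].round(3) for q in b],b)
# dish by height
def hbox(n,x0,y0,x1,y1,a,bb):
    q=P[y0:y1,x0:x1].reshape(-1,3); q=q[(q[:,2]>a)&(q[:,2]<bb)]; 
    print(n,len(q),q.min(0).round(3),q.max(0).round(3),((q.min(0)+q.max(0))/2).round(4),np.median(q,0).round(3))
hbox("dish",220,170,278,222,.016,.04)
hbox("bottle",125,170,165,210,.06,.16)
hbox("can",270,215,310,260,.1,.25)
hbox("board",135,218,165,245,.005,.03)
hbox("green",285,160,335,212,.015,.1)
hbox("spin",370,210,402,245,.18,.22)
hbox("guard",340,185,430,280,.13,.142)
cv2.imwrite("pics/a.png",np.hstack([cv2.resize(t["pixels"][180:280,90:290],(800,400),interpolation=2)]))
```

```text
spin top [385.8 225.9] [379 219  15  14 134] [ 0.5042 -0.362   0.19  ] depthmed [ 0.503  -0.3612  0.1943]
blade [383.4 225. ] [359 206  48  40 866] [ 0.5138 -0.3656  0.146 ] depthmed [ 0.5119 -0.3623  0.1385]
blade [378.4 243.7] [370 233  18  20 234] [ 0.4631 -0.3513  0.146 ] depthmed [ 0.4634 -0.3535  0.1372]
spin side [290.2 270.4] [284 263  14  15 162] [ 0.5022 -0.3753  0.185 ] depthmed [ 0.5011 -0.3789  0.1885]
mat [array([0.676, 0.473]), array([0.855, 0.011]), array([ 0.56 , -0.094]), array([0.395, 0.355])] [[ 94.90003  172.70001 ]
 [250.60004  120.79999 ]
 [282.10004  215.29999 ]
 [126.400024 267.2     ]]
dish 447 [ 0.551 -0.045  0.016] [0.661 0.064 0.036] [0.6058 0.0094 0.026 ] [0.612 0.01  0.02 ]
bottle 254 [0.593 0.279 0.06 ] [0.634 0.321 0.133] [0.6134 0.3    0.0965] [0.609 0.296 0.1  ]
can 345 [ 0.453 -0.136  0.101] [ 0.505 -0.086  0.202] [ 0.4787 -0.1111  0.1513] [ 0.473 -0.11   0.162]
board 317 [0.463 0.25  0.005] [0.542 0.341 0.016] [0.5024 0.2955 0.0103] [0.505 0.295 0.007]
green 343 [ 0.588 -0.229  0.015] [ 0.708 -0.115  0.049] [ 0.6481 -0.1721  0.0322] [ 0.644 -0.174  0.036]
spin 170 [ 0.49  -0.385  0.181] [ 0.525 -0.346  0.202] [ 0.5073 -0.3652  0.1914] [ 0.507 -0.363  0.195]
guard 1157 [ 0.417 -0.459  0.13 ] [ 0.601 -0.273  0.142] [ 0.5093 -0.3663  0.136 ] [ 0.502 -0.359  0.137]
```

View pics/a.png

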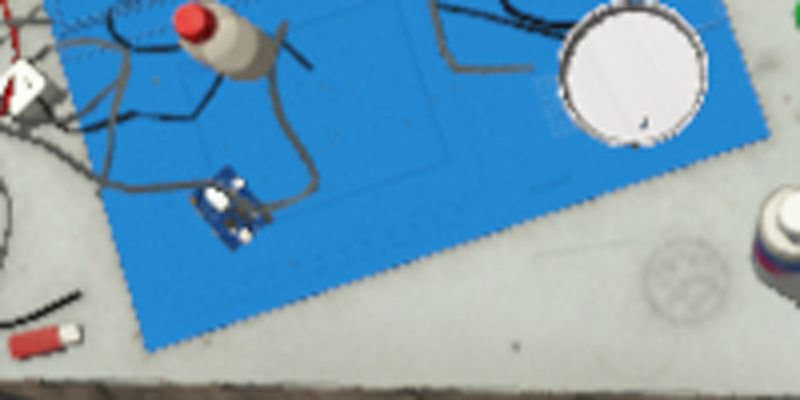

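The crop shows clear mat between the dish and the bottle, so the blade target is about (0.585, 0.165). Next I move above the fan for a close look.

apply_moves(
  moves=[
    {"hand":1,"slide":[0,0,-0.08],"rot":[0,0,0]},
    {"hand":1,"slide":[0.06,-0.02,-0.16],"rot":[0,0,0]},
    {"hand":1,"slide":[0.76,-0.27,-0.2],"rot":[0,0,0]},
    {"hand":1,"slide":[0.76,-0.27,-0.2],"rot":[0,0,0]},
    {"hand":1,"slide":[0.76,-0.27,-0.2],"rot":[0,0,0]},
    {"hand":1,"slide":[0.76,-0.27,-0.2],"rot":[0,0,0]},
    {"hand":1,"slide":[0.76,-0.27,-0.2],"rot":[0,0,0]},
    {"hand":1,"slide":[0.76,-0.27,-0.2],"rot":[0,0,0]},
  ],
)

```text
time: 0.77
position: [0.3901, -0.4457, 0.3217]
eef_rot: [-0.0, 0.991, 0.131, -0.0]
contact_force: [-0.1, -1.4, 0.6]
finger_gap: 0.0852
gripper_force: 0.0
```

apply_moves(
  moves=[
    {"hand":1,"slide":[0.2,-0.07,0],"rot":[0,0,0]},
    {"hand":1,"slide":[0.2,-0.07,0],"rot":[0,0,0]},
    {"hand":1,"slide":[0.2,-0.07,0],"rot":[0,0,0]},
    {"hand":1,"slide":[0.2,-0.07,0],"rot":[0,0,0]},
  ],
)

```text
time: 1.1
position: [0.4795, -0.3843, 0.3212]
eef_rot: [-0.001, 0.991, 0.134, 0.0]
contact_force: [0.3, -0.1, 0.5]
finger_gap: 0.0852
gripper_force: 0.0
```

Run:
```python
from h import *
d=get("wrist"); cv2.imwrite("pics/w1.png",d["pixels"]); np.save("w1.npy",d,allow_pickle=True)
print(state()[0]["joints"],state()[2],d["T_tool_cam"],d["o"],f(d))
```

```text
[-8.00502848e-01 -9.50467953e-03  1.52799565e+00 -9.43472384e-05
  1.62451828e+00  5.03617380e-01] [ 0.47774169 -0.38587801  0.32119839] [[ 1.38271641e-04 -9.66238888e-01 -2.57647806e-01  6.58126651e-02]
 [ 9.99999888e-01  2.50417732e-04 -4.02455301e-04 -8.63916828e-05]
 [ 4.53387542e-04 -2.57647722e-01  9.66238814e-01 -1.42855969e-01]
 [ 0.00000000e+00  0.00000000e+00  0.00000000e+00  1.00000000e+00]] [ 0.54287049 -0.36704178  0.46412453] 341.76998573723137
```

View pics/w1.png

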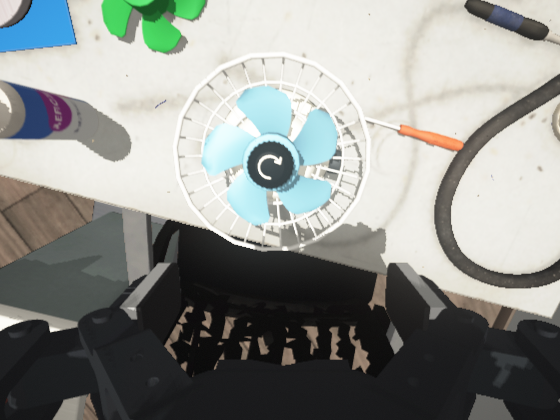

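The wrist view is clear: the spinner, with its white arrow, is at about (271,163), centred in the hub and blade.

```bash
cat >> h.py <<'E'
def to(w,yaw=0):
    s,R,p=state(); print("share",((R.T@(np.array(w)-p))/.5).round(4),"pos",p.round(4),"j6",s["joints"][5].round(3),"F",np.round(s["contact_force"],1))
E
python3 - <<'E'
from h import *
d=np.load("w1.npy",allow_pickle=True).item()
p=d["pixels"]; P=cloud(d); win=np.zeros((420,560),bool); win[100:225,205:340]=1
for n,a,b in(("spin",.174,.205),("hubtop",.165,.174)):
    m=win&(P[...,2]>a)&(P[...,2]<b); q=P[m]; print(n,m.sum(),q.min(0),q.max(0),(q.min(0)+q.max(0))/2)
m=(win&(p.max(2)<75)).astype(np.uint8); c=max(cv2.findContours(m,0,1)[0],key=cv2.contourArea)
(x,y),rr=cv2.minEnclosingCircle(c); print(x,y,rr,onplane(d,x,y,.182),rr*.27/f(d))
E=cv2.inRange(cv2.cvtColor(p,cv2.COLOR_BGR2HSV),(85,50,90),(110,255,255)); E[~win]=0
m2=(win&(P[...,2]>.160)).astype(np.uint8); c=max(cv2.findContours(m2,0,1)[0],key=cv2.contourArea)
(x,y),rr=cv2.minEnclosingCircle(c); print("hub",x,y,rr,onplane(d,x,y,.170))
q=P[100:225,205:340].reshape(-1,3);print(np.histogram(q[:,2],np.arange(.11,.21,.01)))
E
```

```text
spin 1745 [ 0.48828355 -0.38385613  0.17401053] [ 0.52611899 -0.34602263  0.20088015] [ 0.50720127 -0.36493938  0.18744534]
hubtop 860 [ 0.48236383 -0.38963514  0.16510203] [ 0.53162521 -0.34031377  0.17378594] [ 0.50699452 -0.36497446  0.16944398]
270.2004699707031 164.97994995117188 22.29228401184082 [ 0.50637386 -0.36573463  0.182     ] 0.017611015988468467
hub 270.8773498535156 161.49057006835938 29.454753875732422 [ 0.50786038 -0.36547314  0.17      ]
(array([2190,  139, 4953, 3011,    8,  341,  547,  103, 1612]), array([0.11, 0.12, 0.13, 0.14, 0.15, 0.16, 0.17, 0.18, 0.19, 0.2 ]))
```

```bash
python3 -c "
from h import *
to([.507,-.365,.26])"
```

```text
share [ 0.0675 -0.0247  0.1224] pos [ 0.4777 -0.3859  0.3212] j6 0.504 F [-0.4 -0.5  0.1]
```

apply_moves(
  moves=[
    {"hand":0.75,"slide":[0.068,-0.025,0.06],"rot":[0,0,-0.02]},
    {"hand":0.75,"slide":[0.068,-0.025,0.12],"rot":[0,0,-0.04]},
    {"hand":0.75,"slide":[0.068,-0.025,0.12],"rot":[0,0,-0.06]},
    {"hand":0.75,"slide":[0.068,-0.025,0.12],"rot":[0,0,-0.08]},
    {"hand":0.75,"slide":[0.068,-0.025,0.12],"rot":[0,0,-0.1]},
    {"hand":0.75,"slide":[0.068,-0.025,0.12],"rot":[0,0,-0.12]},
    {"hand":0.75,"slide":[0.068,-0.025,0.12],"rot":[0,0,-0.14]},
    {"hand":0.75,"slide":[0.068,-0.025,0.12],"rot":[0,0,-0.16]},
  ],
)

```text
time: 1.82
position: [0.5046, -0.3678, 0.2616]
eef_rot: [-0.0, 0.806, 0.592, -0.0]
contact_force: [-0.5, 0.7, -0.3]
finger_gap: 0.064
gripper_force: 0.0
```

apply_moves(
  moves=[
    {"hand":0.75,"slide":[0,0,0],"rot":[0,0,-0.16]},
    {"hand":0.75,"slide":[0,0,0],"rot":[0,0,-0.16]},
    {"hand":0.75,"slide":[0,0,0],"rot":[0,0,-0.16]},
    {"hand":0.75,"slide":[0,0,0],"rot":[0,0,-0.16]},
    {"hand":0.75,"slide":[0,0,0],"rot":[0,0,-0.16]},
    {"hand":0.75,"slide":[0,0,0],"rot":[0,0,-0.16]},
    {"hand":0.75,"slide":[0,0,0],"rot":[0,0,-0.16]},
    {"hand":0.75,"slide":[0,0,0],"rot":[0,0,-0.16]},
  ],
)

```text
time: 2.48
position: [0.5046, -0.3678, 0.2616]
eef_rot: [-0.0, 0.423, 0.906, -0.0]
contact_force: [-0.3, -0.1, -0.4]
finger_gap: 0.0642
gripper_force: 0.0
```

apply_moves(
  moves=[
    {"hand":0.75,"slide":[0,0,0],"rot":[0,0,-0.16]},
    {"hand":0.75,"slide":[0,0,0],"rot":[0,0,-0.16]},
    {"hand":0.75,"slide":[0,0,0],"rot":[0,0,-0.16]},
    {"hand":0.75,"slide":[0,0,0],"rot":[0,0,-0.16]},
    {"hand":0.75,"slide":[0,0,0],"rot":[0,0,-0.16]},
    {"hand":0.75,"slide":[0,0,0],"rot":[0,0,-0.16]},
    {"hand":0.75,"slide":[0,0,0],"rot":[0,0,-0.16]},
    {"hand":0.75,"slide":[0,0,0],"rot":[0,0,-0.16]},
  ],
)

```text
time: 3.15
position: [0.5046, -0.3678, 0.2616]
eef_rot: [-0.001, -0.063, 0.998, 0.0]
contact_force: [-0.1, -0.1, 0.3]
finger_gap: 0.0639
gripper_force: 0.0
```

Run:
```python
from h import *
to([.507,-.365,.169])
d=get("wrist"); P=cloud(d)
m=(P[...,2]>.176)&(P[...,2]<.205)&(np.hypot(P[...,0]-.507,P[...,1]+.365)<.035); q=P[m]; print(m.sum(),q.min(0),q.max(0),(q.min(0)+q.max(0))/2)
m=(P[...,2]>.166)&(P[...,2]<.205)&(np.hypot(P[...,0]-.507,P[...,1]+.365)<.035); q=P[m]; print(m.sum(),(q.min(0)+q.max(0))/2)
print(state()[1].round(3))
```

```text
share [-0.0057  0.005   0.1852] pos [ 0.5046 -0.3678  0.2616] j6 -2.445 F [-0.1 -0.1  0.3]
2619 [ 0.48818944 -0.38430454  0.17614187] [ 0.52642788 -0.3464091   0.20085244] [ 0.50730866 -0.36535682  0.18849716]
3708 [ 0.50469461 -0.36513313  0.18343369]
[[-0.992 -0.129 -0.001]
 [-0.129  0.992  0.   ]
 [ 0.001  0.    -1.   ]]
```

apply_moves(
  moves=[
    {"hand":0.75,"slide":[-0.0055,0.0055,0],"rot":[0,0,-0.02]},
    {"hand":0.75,"slide":[-0.0055,0.0055,0.06],"rot":[0,0,-0.04]},
    {"hand":0.75,"slide":[-0.0055,0.0055,0.12],"rot":[0,0,-0.05]},
    {"hand":0.75,"slide":[-0.0055,0.0055,0.15],"rot":[0,0,-0.05]},
    {"hand":0.75,"slide":[-0.0055,0.0055,0.17],"rot":[0,0,-0.05]},
    {"hand":0.75,"slide":[-0.0055,0.0055,0.184],"rot":[0,0,-0.05]},
    {"hand":0.75,"slide":[-0.0055,0.0055,0.184],"rot":[0,0,-0.05]},
  ],
)

```text
time: 3.78
position: [0.5077, -0.3636, 0.1688]
eef_rot: [-0.001, -0.215, 0.977, 0.001]
contact_force: [0.1, 0.3, 0.7]
finger_gap: 0.0644
gripper_force: 0.0
```

apply_moves(
  moves=[
    {"hand":0.3,"slide":[0,0,0],"rot":[0,0,0]},
    {"hand":0.3,"slide":[0,0,0],"rot":[0,0,0]},
    {"hand":0.3,"slide":[0,0,0],"rot":[0,0,0]},
    {"hand":0.3,"slide":[0,0,0],"rot":[0,0,0]},
    {"hand":0.3,"slide":[0,0,0],"rot":[0,0,0]},
    {"hand":0.3,"slide":[0,0,0],"rot":[0,0,0]},
  ],
  grip_force=30,
)

```text
time: 4.28
position: [0.5093, -0.3644, 0.1722]
eef_rot: [0.001, -0.216, 0.976, -0.001]
contact_force: [-0.3, -0.5, 5.8]
finger_gap: 0.0374
gripper_force: 30.6
```

```bash
python3 -c "
from h import *
to([.5072,-.3652,.169]);print(state()[1].round(3))"
```

```text
share [0.0044 0.0003 0.0064] pos [ 0.5093 -0.3644  0.1722] j6 -2.746 F [-0.3 -0.5  5.8]
[[-0.907 -0.422  0.003]
 [-0.422  0.907 -0.002]
 [-0.001 -0.003 -1.   ]]
```

apply_moves(
  moves=[
    {"hand":0.6,"slide":[0,0,-0.008],"rot":[0,0,0]},
    {"hand":0.6,"slide":[0.0025,-0.0025,-0.008],"rot":[0,0,0]},
    {"hand":0.3,"slide":[0.0025,-0.0025,-0.008],"rot":[0,0,0]},
    {"hand":0.3,"slide":[0.0025,-0.0025,-0.008],"rot":[0,0,0]},
    {"hand":0.3,"slide":[0.0025,-0.0025,-0.008],"rot":[0,0,0]},
    {"hand":0.3,"slide":[0.0025,-0.0025,-0.008],"rot":[0,0,0]},
    {"hand":0.3,"slide":[0.0025,-0.0025,-0.008],"rot":[0,0,0]},
  ],
)

```text
time: 4.87
position: [0.5078, -0.3654, 0.1741]
eef_rot: [-0.0, -0.216, 0.976, -0.0]
contact_force: [-0.8, 0.0, 3.4]
finger_gap: 0.0376
gripper_force: 30.3
```

```bash
python3 -c "
from h import *
to([.5072,-.3652,.1725]);print(state()[0]['finger_gap'])"
```

```text
share [0.0009 0.0008 0.0032] pos [ 0.5078 -0.3654  0.1741] j6 -2.749 F [-0.8  0.   3.4]
0.037583595563663925
```

apply_moves(
  moves=[
    {"hand":0.3,"slide":[0,0,-0.0015],"rot":[0,0,0.015]},
    {"hand":0.3,"slide":[0,0,-0.002],"rot":[0,0,0.03]},
    {"hand":0.3,"slide":[0,0,-0.0025],"rot":[0,0,0.045]},
    {"hand":0.3,"slide":[0,0,-0.003],"rot":[0,0,0.06]},
    {"hand":0.3,"slide":[0,0,-0.0035],"rot":[0,0,0.075]},
    {"hand":0.3,"slide":[0,0,-0.004],"rot":[0,0,0.09]},
    {"hand":0.3,"slide":[0,0,-0.0045],"rot":[0,0,0.105]},
    {"hand":0.3,"slide":[0,0,-0.005],"rot":[0,0,0.12]},
  ],
)

```text
time: 5.53
position: [0.5075, -0.3648, 0.1756]
eef_rot: [-0.001, 0.161, 0.987, 0.0]
contact_force: [0.7, -0.2, 0.0]
finger_gap: 0.0376
gripper_force: 30.1
```

apply_moves(
  moves=[
    {"hand":0.3,"slide":[0,0,-0.0005],"rot":[0,0,0.018]},
    {"hand":0.3,"slide":[0,0,-0.0011],"rot":[0,0,0.036]},
    {"hand":0.3,"slide":[0,0,-0.0017],"rot":[0,0,0.054]},
    {"hand":0.3,"slide":[0,0,-0.0023],"rot":[0,0,0.072]},
    {"hand":0.3,"slide":[0,0,-0.0029],"rot":[0,0,0.09]},
    {"hand":0.3,"slide":[0,0,-0.0035],"rot":[0,0,0.108]},
    {"hand":0.3,"slide":[0,0,-0.0041],"rot":[0,0,0.126]},
    {"hand":0.3,"slide":[0,0,-0.0046],"rot":[0,0,0.144]},
  ],
)

```text
time: 6.2
position: [0.5074, -0.3655, 0.1781]
eef_rot: [-0.0, 0.577, 0.817, -0.0]
contact_force: [0.2, -2.3, -0.9]
finger_gap: 0.0375
gripper_force: 30.1
```

```bash
python3 -c "
from h import *
to([.5072,-.3652,.1725]);s=state()[0];print(s['finger_gap'],s['ft_torque'])"
```

```text
share [ 0.0007 -0.0003  0.0111] pos [ 0.5074 -0.3655  0.1781] j6 -1.084 F [ 0.2 -2.3 -0.9]
0.03754619804602515 [-0.38255758 -0.01371887  0.00332873]
```

Smooth. .264 turn done; continue to about 0.81.

apply_moves(
  moves=[
    {"hand":0.3,"slide":[0,0,-0.0005],"rot":[0,0,0.018]},
    {"hand":0.3,"slide":[0,0,-0.0011],"rot":[0,0,0.036]},
    {"hand":0.3,"slide":[0,0,-0.0017],"rot":[0,0,0.054]},
    {"hand":0.3,"slide":[0,0,-0.0023],"rot":[0,0,0.072]},
    {"hand":0.3,"slide":[0,0,-0.0029],"rot":[0,0,0.09]},
    {"hand":0.3,"slide":[0,0,-0.0035],"rot":[0,0,0.108]},
    {"hand":0.3,"slide":[0,0,-0.0041],"rot":[0,0,0.126]},
    {"hand":0.3,"slide":[0,0,-0.0046],"rot":[0,0,0.144]},
  ],
)

```text
time: 6.87
position: [0.507, -0.3656, 0.1802]
eef_rot: [-0.0, 0.876, 0.483, -0.001]
contact_force: [-0.9, -2.3, -0.8]
finger_gap: 0.038
gripper_force: 30.1
```

apply_moves(
  moves=[
    {"hand":0.3,"slide":[0,0,-0.0005],"rot":[0,0,0.018]},
    {"hand":0.3,"slide":[0,0,-0.0011],"rot":[0,0,0.036]},
    {"hand":0.3,"slide":[0,0,-0.0017],"rot":[0,0,0.054]},
    {"hand":0.3,"slide":[0,0,-0.0023],"rot":[0,0,0.072]},
    {"hand":0.3,"slide":[0,0,-0.0029],"rot":[0,0,0.09]},
    {"hand":0.3,"slide":[0,0,-0.0035],"rot":[0,0,0.108]},
    {"hand":0.3,"slide":[0,0,-0.0041],"rot":[0,0,0.126]},
    {"hand":0.3,"slide":[0,0,-0.0046],"rot":[0,0,0.144]},
  ],
)

```text
time: 7.53
position: [0.5068, -0.3654, 0.1823]
eef_rot: [-0.0, 0.999, 0.051, -0.001]
contact_force: [-1.9, -1.5, -1.0]
finger_gap: 0.0376
gripper_force: 30.1
```

apply_moves(
  moves=[
    {"hand":0.3,"slide":[0,0,-0.0005],"rot":[0,0,0.018]},
    {"hand":0.3,"slide":[0,0,-0.0011],"rot":[0,0,0.036]},
    {"hand":0.3,"slide":[0,0,-0.0017],"rot":[0,0,0.054]},
    {"hand":0.3,"slide":[0,0,-0.0023],"rot":[0,0,0.072]},
    {"hand":0.3,"slide":[0,0,-0.0029],"rot":[0,0,0.09]},
    {"hand":0.3,"slide":[0,0,-0.0035],"rot":[0,0,0.108]},
    {"hand":0.3,"slide":[0,0,-0.0041],"rot":[0,0,0.126]},
    {"hand":0.3,"slide":[0,0,-0.0046],"rot":[0,0,0.144]},
  ],
)

```text
time: 8.2
position: [0.507, -0.3651, 0.1847]
eef_rot: [-0.0, 0.921, -0.39, -0.001]
contact_force: [-1.4, -0.2, -0.1]
finger_gap: 0.0379
gripper_force: 30.2
```

apply_moves(
  moves=[
    {"hand":0.3,"slide":[0,0,-0.0005],"rot":[0,0,0.018]},
    {"hand":0.3,"slide":[0,0,-0.0011],"rot":[0,0,0.036]},
    {"hand":0.3,"slide":[0,0,-0.0017],"rot":[0,0,0.054]},
    {"hand":0.3,"slide":[0,0,-0.0023],"rot":[0,0,0.072]},
    {"hand":0.3,"slide":[0,0,-0.0029],"rot":[0,0,0.09]},
    {"hand":0.3,"slide":[0,0,-0.0035],"rot":[0,0,0.108]},
    {"hand":0.3,"slide":[0,0,-0.0035],"rot":[0,0,0.108]},
  ],
)

```text
time: 8.78
position: [0.5075, -0.3649, 0.1866]
eef_rot: [-0.0, 0.74, -0.673, -0.001]
contact_force: [0.9, -0.1, -0.5]
finger_gap: 0.0376
gripper_force: 30.1
```

```bash
python3 -c "
from h import *
to([.5072,-.3652,.30]);s=state()[0];print(s['finger_gap'],s['ft_torque'],state()[1].round(3))"
```

```text
share [ 0.0003  0.0008 -0.2268] pos [ 0.5075 -0.3649  0.1866] j6 2.305 F [ 0.9 -0.1 -0.5]
0.03759669369074001 [ 0.00521785  0.00199827 -0.03783616] [[ 0.094 -0.996 -0.001]
 [-0.996 -0.094  0.001]
 [-0.001  0.001 -1.   ]]
```

apply_moves(
  moves=[
    {"hand":0.3,"slide":[0,0,-0.006],"rot":[0,0,0]},
    {"hand":0.3,"slide":[0,0,-0.012],"rot":[0,0,0]},
    {"hand":0.3,"slide":[0,0,-0.018],"rot":[0,0,0]},
    {"hand":0.3,"slide":[0,0,-0.018],"rot":[0,0,0]},
  ],
)

```text
time: 9.12
position: [0.5082, -0.3656, 0.1976]
eef_rot: [-0.0, 0.741, -0.672, 0.001]
contact_force: [0.3, 0.1, -0.0]
finger_gap: 0.0379
gripper_force: 30.1
```

apply_moves(
  moves=[
    {"hand":0.3,"slide":[0,0,-0.04],"rot":[0,0,0]},
    {"hand":0.3,"slide":[0,0,-0.1],"rot":[0,0,0]},
    {"hand":0.3,"slide":[0,0,-0.16],"rot":[0,0,0]},
    {"hand":0.3,"slide":[0,0,-0.2],"rot":[0,0,0]},
    {"hand":0.3,"slide":[0,0,-0.2],"rot":[0,0,0]},
  ],
)

```text
time: 9.53
position: [0.5096, -0.3668, 0.3037]
eef_rot: [0.0, 0.74, -0.672, 0.005]
contact_force: [0.9, -0.5, 1.8]
finger_gap: 0.0378
gripper_force: 30.2
```

Run:
```python
from h import *
to([.606,.009,.30])
d=get("wrist"); P=cloud(d); cv2.imwrite("pics/w2.png",d["pixels"])
```

```text
share [-0.7296 -0.2646  0.0034] pos [ 0.5096 -0.3668  0.3037] j6 2.302 F [ 0.9 -0.5  1.8]
```

View pics/w2.png

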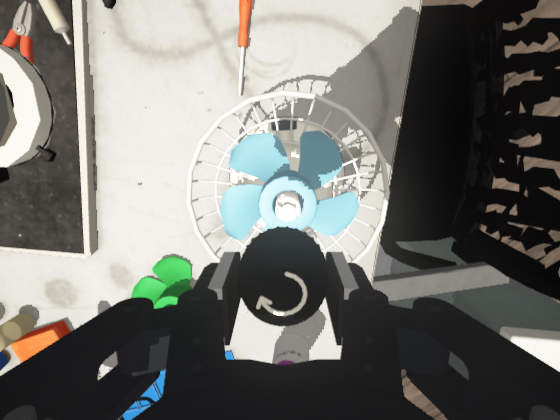

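The spinner is off and held upright at about (290,280), and the bare white shaft shows at (288,207). Next I carry it over the dish, with some yaw unwound.

apply_moves(
  moves=[
    {"hand":0.3,"slide":[-0.07,-0.025,0],"rot":[0,0,-0.02]},
    {"hand":0.3,"slide":[-0.14,-0.05,0],"rot":[0,0,-0.04]},
    {"hand":0.3,"slide":[-0.21,-0.075,0],"rot":[0,0,-0.06]},
    {"hand":0.3,"slide":[-0.28,-0.1,0],"rot":[0,0,-0.08]},
    {"hand":0.3,"slide":[-0.35,-0.125,0],"rot":[0,0,-0.1]},
    {"hand":0.3,"slide":[-0.42,-0.15,0],"rot":[0,0,-0.12]},
    {"hand":0.3,"slide":[-0.49,-0.175,0],"rot":[0,0,-0.14]},
    {"hand":0.3,"slide":[-0.55,-0.2,0],"rot":[0,0,-0.15]},
  ],
)

```text
time: 10.25
position: [0.5803, -0.0794, 0.2942]
eef_rot: [-0.0, 0.966, -0.26, -0.002]
contact_force: [0.4, -0.2, 0.4]
finger_gap: 0.0383
gripper_force: 30.2
```

Run:
```python
from h import *
to([.606,.009,.20])
```

```text
share [-0.0437 -0.1789  0.1885] pos [ 0.5803 -0.0794  0.2942] j6 1.833 F [ 0.4 -0.2  0.4]
```

apply_moves(
  moves=[
    {"hand":0.3,"slide":[-0.022,-0.08,0.02],"rot":[0,0,0]},
    {"hand":0.3,"slide":[-0.044,-0.15,0.08],"rot":[0,0,0]},
    {"hand":0.3,"slide":[-0.044,-0.179,0.14],"rot":[0,0,0]},
    {"hand":0.3,"slide":[-0.044,-0.179,0.188],"rot":[0,0,0]},
    {"hand":0.3,"slide":[-0.044,-0.179,0.188],"rot":[0,0,0]},
    {"hand":0.3,"slide":[-0.044,-0.179,0.188],"rot":[0,0,0]},
  ],
)

```text
time: 10.75
position: [0.6054, 0.0067, 0.199]
eef_rot: [0.001, 0.965, -0.263, -0.003]
contact_force: [-0.4, 0.1, 0.7]
finger_gap: 0.0379
gripper_force: 30.3
```

Run:
```python
from h import *
d=get("wrist"); P=cloud(d); cv2.imwrite("pics/w3.png",d["pixels"])
m=(P[...,2]>.017)&(P[...,2]<.036)&(np.hypot(P[...,0]-.606,P[...,1]-.009)<.07); q=P[m]; print(m.sum(),q.min(0),q.max(0))
A=np.c_[2*q[:,:2],np.ones(len(q))]; c=np.linalg.lstsq(A,(q[:,:2]**2).sum(1),rcond=None)[0]; print("fit",c[:2],np.sqrt(c[2]+c[0]**2+c[1]**2))
to([.606,.0095,.03])
t=get("side"); Q=cloud(t); p=state()[2]
m=(np.hypot(Q[...,0]-p[0],Q[...,1]-p[1])<.022)&(t["pixels"].max(2)<70); print("low black z",np.percentile(Q[m][:,2],[1,5,20]),p)
```

```text
2211 [ 0.54944    -0.04640277  0.0170019 ] [0.65992302 0.06466022 0.03225774]
fit [0.60507514 0.0087963 ] 0.052327987158717865
share [-0.0046 -0.0052  0.3438] pos [0.6069 0.0061 0.2019] j6 1.991 F [ 0.  -0.2  0.1]
low black z [0.20042419 0.20511656 0.21258666] [0.60792262 0.00569902 0.20376338]
```

apply_moves(
  moves=[
    {"hand":0.3,"slide":[0,-0.004,0.05],"rot":[0,0,0]},
    {"hand":0.3,"slide":[0,-0.004,0.13],"rot":[0,0,0]},
    {"hand":0.3,"slide":[0,-0.004,0.2],"rot":[0,0,0]},
    {"hand":0.3,"slide":[0,-0.004,0.26],"rot":[0,0,0]},
    {"hand":0.3,"slide":[0,-0.004,0.3],"rot":[0,0,0]},
    {"hand":0.3,"slide":[0,-0.004,0.325],"rot":[0,0,0]},
    {"hand":0.3,"slide":[0,-0.004,0.325],"rot":[0,0,0]},
    {"hand":0.3,"slide":[0,-0.004,0.325],"rot":[0,0,0]},
  ],
)

```text
time: 11.52
position: [0.6097, 0.0074, 0.0417]
eef_rot: [-0.0, 0.965, -0.263, 0.001]
contact_force: [0.3, 0.5, 0.2]
finger_gap: 0.038
gripper_force: 30.3
```

apply_moves(
  moves=[
    {"hand":0.3,"slide":[0,0,0],"rot":[0,0,0]},
    {"hand":0.3,"slide":[0,0,0],"rot":[0,0,0]},
  ],
)

```text
time: 11.68
position: [0.6105, 0.0077, 0.0429]
eef_rot: [-0.0, 0.965, -0.263, 0.002]
contact_force: [0.8, 0.6, -0.2]
finger_gap: 0.0373
gripper_force: 30.3
```

Run:
```python
from h import *
to([.6055,.009,.0195])
print(state()[1].round(3))
```

```text
share [-0.0102  0.0029  0.0468] pos [0.6105 0.0077 0.0429] j6 1.994 F [ 0.8  0.6 -0.2]
[[ 0.862 -0.508  0.005]
 [-0.508 -0.862 -0.001]
 [ 0.004 -0.002 -1.   ]]
```

apply_moves(
  moves=[
    {"hand":0.3,"slide":[-0.009,0.003,0.015],"rot":[0,0,0]},
    {"hand":0.3,"slide":[-0.009,0.003,0.025],"rot":[0,0,0]},
    {"hand":0.3,"slide":[-0.009,0.003,0.032],"rot":[0,0,0]},
    {"hand":0.3,"slide":[-0.009,0.003,0.036],"rot":[0,0,0]},
    {"hand":0.3,"slide":[-0.009,0.003,0.039],"rot":[0,0,0]},
    {"hand":0.3,"slide":[-0.009,0.003,0.041],"rot":[0,0,0]},
    {"hand":0.3,"slide":[-0.009,0.003,0.041],"rot":[0,0,0]},
  ],
)

```text
time: 12.27
position: [0.6037, 0.0091, 0.0192]
eef_rot: [0.0, 0.965, -0.263, -0.0]
contact_force: [-0.5, 0.4, -0.6]
finger_gap: 0.0376
gripper_force: 30.3
```

apply_moves(
  moves=[
    {"hand":0.3,"slide":[0,0,0.0015],"rot":[0,0,0]},
    {"hand":0.3,"slide":[0,0,0.003],"rot":[0,0,0]},
    {"hand":0.3,"slide":[0,0,0.003],"rot":[0,0,0]},
  ],
)

```text
time: 12.52
position: [0.6041, 0.009, 0.0184]
eef_rot: [-0.0, 0.965, -0.263, 0.0]
contact_force: [-0.7, 0.1, 1.1]
finger_gap: 0.0377
gripper_force: 30.4
```

apply_moves(
  moves=[
    {"hand":0.3,"slide":[0,0,0.001],"rot":[0,0,0]},
    {"hand":0.3,"slide":[0,0,0.003],"rot":[0,0,0]},
    {"hand":0.3,"slide":[0,0,0.003],"rot":[0,0,0]},
  ],
)

```text
time: 12.77
position: [0.6041, 0.009, 0.0183]
eef_rot: [0.0, 0.965, -0.263, -0.0]
contact_force: [-6.0, 0.4, 9.9]
finger_gap: 0.0379
gripper_force: 31.1
```

apply_moves(
  moves=[
    {"hand":0.3,"slide":[0,0,-0.004],"rot":[0,0,0]},
    {"hand":0.6,"slide":[0,0,-0.004],"rot":[0,0,0]},
    {"hand":0.6,"slide":[0,0,-0.004],"rot":[0,0,0]},
    {"hand":0.6,"slide":[0,0,-0.004],"rot":[0,0,0]},
    {"hand":0.6,"slide":[0,0,-0.03],"rot":[0,0,0]},
    {"hand":0.6,"slide":[0,0,-0.1],"rot":[0,0,0]},
    {"hand":0.6,"slide":[0,0,-0.17],"rot":[0,0,0]},
    {"hand":0.6,"slide":[0,0,-0.24],"rot":[0,0,0]},
  ],
)

```text
time: 13.43
position: [0.6033, 0.0091, 0.138]
eef_rot: [0.0, 0.965, -0.263, -0.0]
contact_force: [1.2, 0.1, -0.6]
finger_gap: 0.0511
gripper_force: 0.0
```

apply_moves(
  moves=[
    {"hand":1,"slide":[0,0,-0.08],"rot":[0,0,0]},
    {"hand":1,"slide":[0,0,-0.16],"rot":[0,0,0]},
    {"hand":1,"slide":[0,0,-0.24],"rot":[0,0,0]},
    {"hand":1,"slide":[0,0,-0.32],"rot":[0,0,0]},
    {"hand":1,"slide":[0,0,-0.32],"rot":[0,0,0]},
  ],
)

```text
time: 13.85
position: [0.6073, 0.0088, 0.3091]
eef_rot: [-0.001, 0.965, -0.263, 0.009]
contact_force: [0.4, 0.0, 0.5]
finger_gap: 0.0855
gripper_force: 0.0
```

Run:
```python
from h import *
to([.5072,-.3652,.30])
d=get("wrist"); P=cloud(d); cv2.imwrite("pics/w4.png",d["pixels"])
m=(P[...,2]>.03)&(P[...,2]<.06)&(np.hypot(P[...,0]-.606,P[...,1]-.009)<.05); q=P[m]; print(m.sum(),q.min(0),q.max(0))
```

```text
share [0.2067 0.7462 0.016 ] pos [0.6073 0.0088 0.3091] j6 1.995 F [0.4 0.  0.5]
716 [ 0.5868964  -0.00966752  0.03005765] [0.62448602 0.02764274 0.04511212]
```

View pics/w4.png

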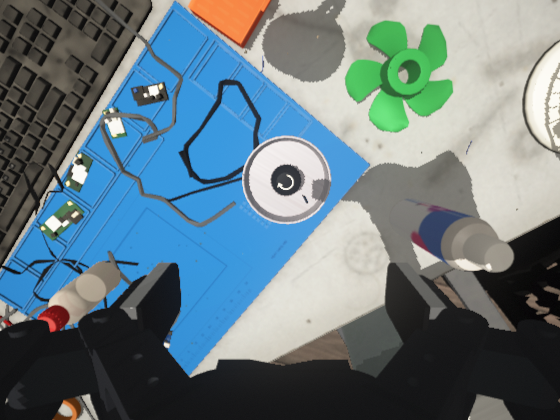

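The spinner stands in the middle of the dish, at (286,180) in the picture. Now back to the fan for the blade.

apply_moves(
  moves=[
    {"hand":0.9,"slide":[0.022,0.08,0],"rot":[0,0,0]},
    {"hand":0.9,"slide":[0.044,0.16,0],"rot":[0,0,0]},
    {"hand":0.9,"slide":[0.066,0.24,0],"rot":[0,0,0]},
    {"hand":0.9,"slide":[0.088,0.32,0],"rot":[0,0,0]},
    {"hand":0.9,"slide":[0.11,0.4,0],"rot":[0,0,0]},
    {"hand":0.9,"slide":[0.132,0.48,0],"rot":[0,0,0]},
    {"hand":0.9,"slide":[0.154,0.56,0],"rot":[0,0,0]},
    {"hand":0.9,"slide":[0.176,0.64,0],"rot":[0,0,0]},
  ],
)

```text
time: 14.57
position: [0.5158, -0.3127, 0.2955]
eef_rot: [-0.0, 0.965, -0.263, -0.001]
contact_force: [0.8, -1.1, -0.2]
finger_gap: 0.0773
gripper_force: 0.0
```

```bash
python3 -c "
from h import *
to([.5072,-.3652,.23])"
```

```text
share [0.0387 0.0992 0.1309] pos [ 0.5158 -0.3127  0.2955] j6 1.435 F [ 0.8 -1.1 -0.2]
```

apply_moves(
  moves=[
    {"hand":0.9,"slide":[0.02,0.06,0.02],"rot":[0,0,0]},
    {"hand":0.9,"slide":[0.039,0.099,0.06],"rot":[0,0,0]},
    {"hand":0.9,"slide":[0.039,0.099,0.1],"rot":[0,0,0]},
    {"hand":0.9,"slide":[0.039,0.099,0.13],"rot":[0,0,0]},
    {"hand":0.9,"slide":[0.039,0.099,0.13],"rot":[0,0,0]},
    {"hand":0.9,"slide":[0.039,0.099,0.13],"rot":[0,0,0]},
    {"hand":0.9,"slide":[0.039,0.099,0.13],"rot":[0,0,0]},
  ],
)

```text
time: 15.15
position: [0.5095, -0.3633, 0.2324]
eef_rot: [0.0, 0.965, -0.262, 0.001]
contact_force: [0.2, -0.2, 0.5]
finger_gap: 0.0768
gripper_force: 0.0
```

Run:
```python
from h import *
d=get("wrist"); P=cloud(d)
m=(P[...,2]>.155)&(P[...,2]<.18)&(np.hypot(P[...,0]-.507,P[...,1]+.365)<.032); q=P[m]; print(m.sum(),q.min(0),q.max(0),(q.min(0)+q.max(0))/2)
to([.5072,-.3652,.158]); print(state()[1].round(3))
```

```text
3842 [ 0.48234316 -0.38960657  0.15500658] [ 0.53231508 -0.34051167  0.17997385] [ 0.50732912 -0.36505912  0.16749021]
share [-0.0031  0.0053  0.1504] pos [ 0.5097 -0.3636  0.2332] j6 1.363 F [ 0.5 -0.4 -0.1]
[[ 0.862 -0.506  0.002]
 [-0.506 -0.862 -0.002]
 [ 0.002  0.    -1.   ]]
```

apply_moves(
  moves=[
    {"hand":0.9,"slide":[-0.003,0.005,0.05],"rot":[0,0,0]},
    {"hand":0.9,"slide":[-0.003,0.005,0.1],"rot":[0,0,0]},
    {"hand":0.9,"slide":[-0.003,0.005,0.13],"rot":[0,0,0]},
    {"hand":0.9,"slide":[-0.003,0.005,0.15],"rot":[0,0,0]},
    {"hand":0.9,"slide":[-0.003,0.005,0.15],"rot":[0,0,0]},
    {"hand":0.9,"slide":[-0.003,0.005,0.15],"rot":[0,0,0]},
  ],
)

```text
time: 15.7
position: [0.5067, -0.3652, 0.157]
eef_rot: [0.0, 0.965, -0.263, 0.0]
contact_force: [-0.3, -0.6, 0.2]
finger_gap: 0.0767
gripper_force: 0.0
```

```bash
python3 -c "
from h import *
to([.5072,-.3652,.158])"
```

```text
share [ 0.0009 -0.0006 -0.002 ] pos [ 0.5067 -0.3652  0.157 ] j6 1.359 F [-0.3 -0.6  0.2]
```

apply_moves(
  moves=[
    {"hand":0.4,"slide":[0,0,0],"rot":[0,0,0]},
    {"hand":0.4,"slide":[0,0,0],"rot":[0,0,0]},
    {"hand":0.4,"slide":[0,0,0],"rot":[0,0,0]},
    {"hand":0.4,"slide":[0,0,0],"rot":[0,0,0]},
    {"hand":0.4,"slide":[0,0,0],"rot":[0,0,0]},
    {"hand":0.4,"slide":[0,0,0],"rot":[0,0,0]},
  ],
  grip_force=40,
)

```text
time: 16.2
position: [0.5074, -0.3661, 0.159]
eef_rot: [0.001, 0.965, -0.263, 0.002]
contact_force: [0.1, 0.2, 6.0]
finger_gap: 0.0483
gripper_force: 41.4
```

apply_moves(
  moves=[
    {"hand":0.4,"slide":[0,0,-0.01],"rot":[0,0,0]},
    {"hand":0.4,"slide":[0,0,-0.03],"rot":[0,0,0]},
    {"hand":0.4,"slide":[0,0,-0.06],"rot":[0,0,0]},
    {"hand":0.4,"slide":[0,0,-0.1],"rot":[0,0,0]},
    {"hand":0.4,"slide":[0,0,-0.15],"rot":[0,0,0]},
    {"hand":0.4,"slide":[0,0,-0.21],"rot":[0,0,0]},
    {"hand":0.4,"slide":[0,0,-0.26],"rot":[0,0,0]},
    {"hand":0.4,"slide":[0,0,-0.3],"rot":[0,0,0]},
  ],
)

```text
time: 16.87
position: [0.5067, -0.3656, 0.3109]
eef_rot: [0.001, 0.965, -0.263, 0.002]
contact_force: [-0.4, -0.2, -0.2]
finger_gap: 0.0478
gripper_force: 41.3
```

Run:
```python
from h import *
to([.585,.165,.307])
d=get("side"); P=cloud(d); hsv=cv2.cvtColor(d["pixels"],cv2.COLOR_BGR2HSV)
m=cv2.inRange(hsv,(85,50,110),(110,255,255))>0; p=state()[2]
q=P[m&(np.hypot(P[...,0]-p[0],P[...,1]-p[1])<.08)&(P[...,2]>.22)]; print(len(q),np.percentile(q,[1,50,99],axis=0).round(3))
```

```text
share [-0.4036 -0.9939  0.0053] pos [ 0.5067 -0.3656  0.3109] j6 1.359 F [-0.4 -0.2 -0.2]
1162 [[ 0.447 -0.422  0.281]
 [ 0.51  -0.388  0.289]
 [ 0.564 -0.308  0.394]]
```

apply_moves(
  moves=[
    {"hand":0.4,"slide":[-0.02,-0.05,0],"rot":[0,0,0]},
    {"hand":0.4,"slide":[-0.05,-0.12,0],"rot":[0,0,0]},
    {"hand":0.4,"slide":[-0.08,-0.19,0],"rot":[0,0,0]},
    {"hand":0.4,"slide":[-0.11,-0.26,0],"rot":[0,0,0]},
    {"hand":0.4,"slide":[-0.14,-0.33,0],"rot":[0,0,0]},
    {"hand":0.4,"slide":[-0.17,-0.4,0],"rot":[0,0,0]},
    {"hand":0.4,"slide":[-0.2,-0.47,0],"rot":[0,0,0]},
    {"hand":0.4,"slide":[-0.22,-0.54,0],"rot":[0,0,0]},
  ],
)

```text
time: 17.58
position: [0.548, -0.0748, 0.3071]
eef_rot: [0.0, 0.965, -0.263, 0.0]
contact_force: [0.8, 0.6, -1.4]
finger_gap: 0.0481
gripper_force: 41.4
```

apply_moves(
  moves=[
    {"hand":0.4,"slide":[-0.02,-0.06,0],"rot":[0,0,0]},
    {"hand":0.4,"slide":[-0.05,-0.12,0],"rot":[0,0,0]},
    {"hand":0.4,"slide":[-0.08,-0.19,0],"rot":[0,0,0]},
    {"hand":0.4,"slide":[-0.11,-0.26,0],"rot":[0,0,0]},
    {"hand":0.4,"slide":[-0.14,-0.33,0],"rot":[0,0,0]},
    {"hand":0.4,"slide":[-0.16,-0.4,0],"rot":[0,0,0]},
    {"hand":0.4,"slide":[-0.18,-0.45,0],"rot":[0,0,0]},
    {"hand":0.4,"slide":[-0.18,-0.45,0],"rot":[0,0,0]},
  ],
)

```text
time: 18.25
position: [0.585, 0.1672, 0.3064]
eef_rot: [-0.001, 0.965, -0.26, -0.0]
contact_force: [0.3, -0.0, -0.0]
finger_gap: 0.048
gripper_force: 41.5
```

```bash
python3 -c "
from h import *
to([.59,.165,.06])
print(state()[1].round(3))"
```

```text
share [ 0.0115 -0.0005  0.4928] pos [0.585  0.1672 0.3064] j6 2.253 F [ 0.3 -0.  -0. ]
[[ 0.864 -0.503 -0.   ]
 [-0.503 -0.864  0.002]
 [-0.001 -0.001 -1.   ]]
```

apply_moves(
  moves=[
    {"hand":0.4,"slide":[0.005,0,0.05],"rot":[0,0,0]},
    {"hand":0.4,"slide":[0.01,0,0.12],"rot":[0,0,0]},
    {"hand":0.4,"slide":[0.01,0,0.2],"rot":[0,0,0]},
    {"hand":0.4,"slide":[0.01,0,0.28],"rot":[0,0,0]},
    {"hand":0.4,"slide":[0.01,0,0.36],"rot":[0,0,0]},
    {"hand":0.4,"slide":[0.01,0,0.42],"rot":[0,0,0]},
    {"hand":0.4,"slide":[0.01,0,0.47],"rot":[0,0,0]},
    {"hand":0.4,"slide":[0.01,0,0.5],"rot":[0,0,0]},
  ],
)

```text
time: 18.92
position: [0.587, 0.159, 0.0525]
eef_rot: [0.001, 0.965, -0.263, -0.003]
contact_force: [-0.2, -0.0, -0.3]
finger_gap: 0.0479
gripper_force: 41.5
```

apply_moves(
  moves=[
    {"hand":0.4,"slide":[0,0,0],"rot":[0,0,0]},
    {"hand":0.4,"slide":[0,0,0],"rot":[0,0,0]},
    {"hand":0.4,"slide":[0,0,0],"rot":[0,0,0]},
  ],
)

```text
time: 19.17
position: [0.5907, 0.16, 0.0583]
eef_rot: [-0.0, 0.965, -0.263, 0.001]
contact_force: [0.2, 0.4, -0.0]
finger_gap: 0.048
gripper_force: 41.5
```

Run:
```python
from h import *
to([.59,.165,.0345])
print(state()[1].round(3))
d=get("side"); cv2.imwrite("pics/s5.png",cv2.resize(d["pixels"][120:260,160:360],(800,560),interpolation=2))
```

```text
share [-0.0064 -0.0079  0.0476] pos [0.5907 0.16   0.0583] j6 2.246 F [ 0.2  0.4 -0. ]
[[ 0.861 -0.508  0.003]
 [-0.508 -0.861  0.   ]
 [ 0.002 -0.002 -1.   ]]
```

View pics/s5.png

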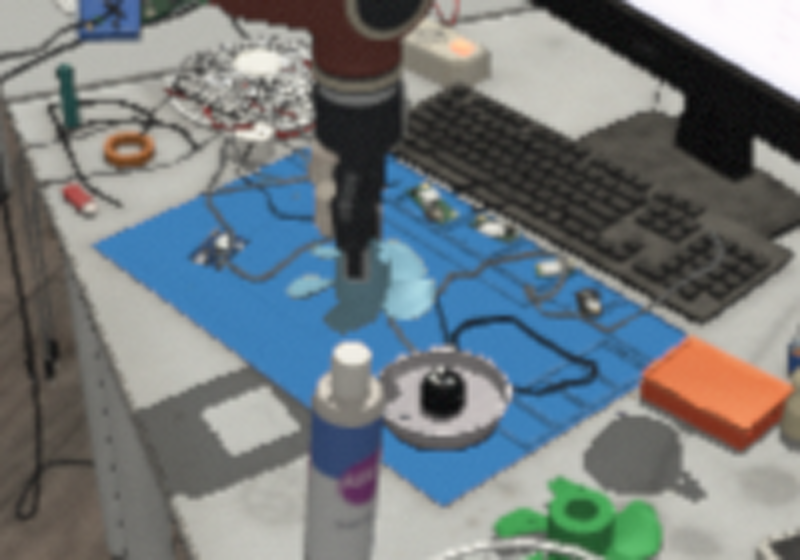

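The blade is level just above the mat, at (365,290) in the crop, between the dish, the bottle and the board. Lower it the rest of the way gently.

apply_moves(
  moves=[
    {"hand":0.4,"slide":[0,0,0.015],"rot":[0,0,0]},
    {"hand":0.4,"slide":[0,0,0.027],"rot":[0,0,0]},
    {"hand":0.4,"slide":[0,0,0.036],"rot":[0,0,0]},
    {"hand":0.4,"slide":[0,0,0.04],"rot":[0,0,0]},
    {"hand":0.4,"slide":[0,0,0.043],"rot":[0,0,0]},
    {"hand":0.4,"slide":[0,0,0.044],"rot":[0,0,0]},
    {"hand":0.4,"slide":[0,0,0.044],"rot":[0,0,0]},
  ],
)

```text
time: 19.8
position: [0.5896, 0.1603, 0.0345]
eef_rot: [-0.0, 0.965, -0.263, 0.0]
contact_force: [-0.1, 0.5, -0.0]
finger_gap: 0.0479
gripper_force: 41.5
```

apply_moves(
  moves=[
    {"hand":0.4,"slide":[0,0,0.002],"rot":[0,0,0]},
    {"hand":0.4,"slide":[0,0,0.004],"rot":[0,0,0]},
    {"hand":0.4,"slide":[0,0,0.004],"rot":[0,0,0]},
  ],
)

```text
time: 20.05
position: [0.5898, 0.1604, 0.0344]
eef_rot: [0.0, 0.965, -0.263, -0.0]
contact_force: [-5.7, -1.6, 9.2]
finger_gap: 0.0485
gripper_force: 42.4
```

apply_moves(
  moves=[
    {"hand":0.4,"slide":[0,0,-0.004],"rot":[0,0,0]},
    {"hand":0.9,"slide":[0,0,-0.004],"rot":[0,0,0]},
    {"hand":0.9,"slide":[0,0,-0.004],"rot":[0,0,0]},
    {"hand":0.9,"slide":[0,0,-0.004],"rot":[0,0,0]},
    {"hand":0.9,"slide":[0,0,-0.004],"rot":[0,0,0]},
    {"hand":0.9,"slide":[0,0,-0.03],"rot":[0,0,0]},
    {"hand":0.9,"slide":[0,0,-0.1],"rot":[0,0,0]},
    {"hand":0.9,"slide":[0,0,-0.17],"rot":[0,0,0]},
  ],
)

```text
time: 20.72
position: [0.5878, 0.1599, 0.1168]
eef_rot: [0.001, 0.965, -0.263, -0.002]
contact_force: [1.0, 0.3, 0.1]
finger_gap: 0.0771
gripper_force: 0.0
```

apply_moves(
  moves=[
    {"hand":0.9,"slide":[0,0,-0.08],"rot":[0,0,0]},
    {"hand":0.9,"slide":[0,0,-0.16],"rot":[0,0,0]},
    {"hand":0.9,"slide":[0,0,-0.24],"rot":[0,0,0]},
    {"hand":0.9,"slide":[0,0,-0.32],"rot":[0,0,0]},
    {"hand":0.9,"slide":[0,0,-0.36],"rot":[0,0,0]},
    {"hand":0.9,"slide":[0,0,-0.36],"rot":[0,0,0]},
  ],
)

```text
time: 21.22
position: [0.5921, 0.1606, 0.3069]
eef_rot: [-0.003, 0.965, -0.263, 0.006]
contact_force: [-0.3, 0.7, 0.9]
finger_gap: 0.0767
gripper_force: 0.0
```

Run:
```python
from h import *
d=get("wrist"); cv2.imwrite("pics/w6.png",d["pixels"]); P=cloud(d)
m=(P[...,2]>.035)&(P[...,2]<.055)&(np.hypot(P[...,0]-.59,P[...,1]-.16)<.035); q=P[m]; print(m.sum(),q.min(0),q.max(0),(q.min(0)+q.max(0))/2)
t=get("top");Q=cloud(t)
for n,x,y,a,b in(("can",.479,-.111,.15,.25),("bottle",.613,.3,.06,.16)):
    q=Q[(np.hypot(Q[...,0]-x,Q[...,1]-y)<.05)&(Q[...,2]>a)&(Q[...,2]<b)]; print(n,len(q),(q.min(0)+q.max(0))/2 if len(q) else 0)
```

```text
1035 [0.56522495 0.13708815 0.0350566 ] [0.61485711 0.18596212 0.04800039] [0.59004103 0.16152513 0.04152849]
can 280 [ 0.48471476 -0.11744298  0.17556513]
bottle 190 [0.61717606 0.30066386 0.09765221]
```

View pics/w6.png

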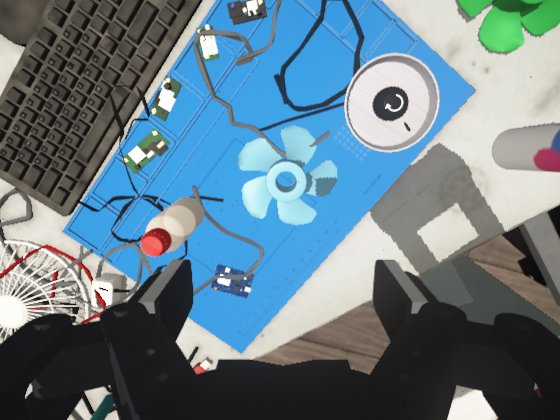

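The blade lies flat on the mat at (287,180), clear of the dish, bottle and board. The spinner stands in the dish at (391,103). The can, bottle and board are where they were, so I'm handing in.

```bash
python3 -c "
from cell import r
print(r.close_job())"
```

```text
the job is handed in; nothing more can be done
None
```

The spinner is unscrewed and standing in the middle of the dish, the blade is flat on the mat the same way up and clear of the dish, bottle and board, and the job was handed in at about 21 s of the 72 s allowed.

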